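# Take the guide bush off the upturned router

### The job

The router stands upside down in its cradle with a guide bush locked in its base. Push the red release button fully in (it stays in), turn the bush a quarter turn anticlockwise, seen from above, and lift it off. Set it down gently, upright, lugs down, in the red bin, let go of it, and leave everything else where it is.

Things in the scene. Friction and masses are not known exactly. Their poses are not given: they have to be found in the camera images.
- router: Router fixed upside down in a 150 x 150 x 55 plywood cradle; wooden handle knobs stick out along its x axis to 121 from the bush's axis, at height 92. Origin on the table under the bush's axis, z up. The black round sole, 160 across, is on top, its face at z = 150.
- mount (a point): Point on the bush's axis at the sole's face, axes as the router's. Around it an aluminium bayonet ring, 80 across, 13 high, 52 wide inside, with two notches in its inner edge at +y and -y. Beside the ring, 62 from the axis at 21 degrees from +x towards +y, a grey button housing 24 x 26, 9 high, with the red release button.
- release_button (a joint): Travel of the release button in m: 0 = out, latch engaged; 0.010 = fully in, its top 10 above the sole, latch free. It moves straight down, takes about 4 N, has no return spring and stays where it is pushed. The bush can turn only when it is in by more than 8 mm.
- release_top (a point): Centre of the top of the red button, 18 across; 20 above the sole when out, moves with the button.
- bush: Guide bush, about 160 g, 48 tall. Origin on its axis at its underside, z up. From below: two lugs along its own x axis, 66 tip to tip, 12 wide, 6 thick; round steel hub 48 across up to z = 16, 3 above the ring when seated; square brass collar 34 x 34, sides along its x and y, from z = 16 to 48: the part to grip.
- collar (a point): Centre of the bush's collar, 32 above its underside. Locked, the bush's x lies along the router's x (within 5 degrees), lugs under the ring. Freed, it turns anticlockwise (from above) with little effort to a stop about 94 degrees on; there the lugs are under the notches (7 degrees of play about 90) and it lifts straight up; clear of the ring when raised by over 15.
- red_bin: Loose red plastic bin, 170 x 170 outside, 45 high, walls and floor 4 thick, empty. Origin: centre of its underside, sides along its x and y. It and the blue bin may change places.
- blue_bin: blue plastic bin like the red one, 170 x 170 x 45, with wooden dowels in it (origin: centre of underside); leave alone
- glue_bottle: white glue bottle, 56 across, 160 tall (origin: centre of underside); leave alone
- mug: blue mug, 80 across, 90 tall (origin: centre of underside); leave alone
- hammer: hammer lying flat, 220 long; leave alone
- screwdriver: orange-handled screwdriver lying flat, about 200 long; leave alone
- spanner: steel spanner lying flat, 150 long; leave alone
- cork_block: cork sanding block, 70 x 110 x 35; leave alone
- offcut: wooden offcut, 90 x 170 x 18; leave alone
Mind the look-alikes: they are no part of the job. Of the things like the bush, leave any that is blue; of the rest the larger one is meant.

How it is judged:
By the outcome, as a careful person would: the job done as asked, in the order asked, and still so for the second after the job is handed in, with the robot touching nothing.
It also fails if it takes over 56 s, if anything falls off the work surface, if the arm or the gripper's body presses on something with over 40 N, if the wrist force passes 120 N, or if a joint passes its speed limit or range.

### The arm

A 6-joint arm with a two-finger parallel gripper is mounted at the origin on the work surface. World frame = base frame: x ahead of the robot, y to its left, z up, the work surface at z = 0. Lengths are in mm, angles in rad, forces in N, time in s.
With the tool pointing down it reaches from about 275 to 750 mm from the base axis. Payload 10.2 kg.
Tool frame: the origin (TCP) lies at the very end of the fingers, on their centre line; the grasp point (between the pads) lies 19 mm behind it; z points along the fingers, y is the direction in which the jaws open and shut (so a half turn about z gives the same grasp; the last joint's range is limited). The gripper opens to 85 mm and grips with 20 to 120 N. Pads are 22 mm wide; open, the fingers measure 114 mm over their backs; the gripper's body (76 mm by 85 mm) begins 54 mm behind the grasp point. The pads swing forward as they close: fully open they stand 13 mm farther back than shut.
Start: joints at [1.066, 0.313, 1.498, -0, 1.331, -0.223], TCP at [146.007, 504.294, 210.394] pointing down, gripper open.
Joint ranges: [-2.94, 2.94], [-0.97, 2.17], [0.19, 2.56], [-1.23, 4.37], [0.02, 3.11], [-2.88, 2.88]. Speed limits (rad/s): [2.39, 2.39, 3.01, 3.14, 3.14, 3.14].

### API

Orientations are given as a unit quaternion [w, x, y, z].
In Python, from rig import * gives the robot as it stands. The module is installed in compiled form; this text tells all that it offers.
- The arm moves only by the shell command python3 -m crank 'ROWS' [FORCE]. ROWS is a JSON object of lists of equal length, an entry for each row: "dp": the shift along the world's x, y, z in cm, a list of three; "delta_rot": the turn, a rotation vector about the world's x, y, z in degrees, a list of three; "claw": the closure in counts, from 0 (fully open) to 255 (shut). A call has 1 to 10 rows; each row shifts and turns the commanded pose from where the row before left it; what a row does not reach is not made up. A row lasts 1/10 s, in which the tool goes at most 50 mm and 8.59 degrees, less where a joint would pass 70% of its speed; a pose out of reach is approached as far as the arm can. A call is refused whole if a number of a shift passes 5 or a number of a turn 8.59, either way. A call with a gripper value outside its range is refused whole. The fingers move at their own pace and stop on an object; FORCE is the grip in N (left out, the last holds). Time passes only in rows, so rows that do not move let the fingers close. It gives the time, the measured TCP pose, the force and the opening at its end, in the units of the state.
- sense(): the state, without advancing time (a new reading comes with each control period).
- capture(name): name is "side" or "top" or "wrist"; returns (picture, depth): 480x640x3 uint8, red, green, blue; 480x640 float32, mm along the optical axis (not along the pixel's ray), 0 where there is no reading.
- camera_model(name): a dict with "fx", "fy", "cx", "cy" (pixels), "cam_to_world" (4x4, takes a point from camera to world coordinates); the wrist camera has in their place "T_tool_cam" (4x4, takes a point from camera to tool coordinates, whose origin is the TCP and whose axes are the flange's). Camera axes: x right, y up, looking along -z (the intrinsics and any distortion apply to the point x, -y, -z); pixel columns grow to the right and rows downward; lengths in mm; the calibration is good to about 2 mm. A picture is of the moment at which its call begins: read the wrist's pose just before it. camera_model takes no time and is no camera call.
- finish_job(): hands the job in, once; it reports no verdict.
Trained networks look in the newest picture that a camera, given by its name, has taken for a name from the list of things; names that differ only in an ending like _2 or _b are one class to them, and where a whole thing is asked for, a point or a joint stands for the part that bears it (a point fixed in the world has none). Each returns a list of dicts, best first, with "p" (0 to 1); they miss things now and then, are a little off and sometimes report something else, mostly with a low value. They report only what shows in the picture. A call takes as long as a camera call. They do not tell look-alikes from the thing itself.
- boxes_of(camera, target): "centre" ([column, row] in pixels, amid what is visible of it).
- masks_of(camera, target): "region" (480x640 bool, what is visible of it) and "centre" ([column, row] in pixels, amid what is visible of it).
- pinpoint(camera, target): "centre" ([column, row] in pixels: a listed point, or the origin of a listed thing).
The state is a dict: "time_s": time; "joints": joint angles; "dq": joint speeds; "tau": joint torques, N m; "eef_pos": TCP position; "ee_rot": TCP orientation; "force": force on the tool from outside, world axes, zero at the start; "wrist_torque": the same for the moment, N m; "grip_width": opening from 0.0 (shut) to 1.0 (fully open).
Only numpy, scipy, OpenCV 4.12 (cv2) and the standard library are available. Lean on these libraries where they do the work, as an engineer would, in place of code of your own. Each camera call takes 0.05 s, during which the arm holds its last target.

## Working session

There is one attempt and no reset: what is moved stays moved. The work goes in short steps, Python scripts to look and compute and a shell command to move; the robot and the scene stay as the last step left them, time stands still between calls to the robot, and variables do not carry over. Pictures are saved under pics/ and viewed, and the job is handed in when it is done.

```bash
mkdir -p pics
cat > h.py <<'E'
from rig import *
import numpy as np, cv2
def save(n,im): cv2.imwrite('pics/'+n+'.png',cv2.cvtColor(im,cv2.COLOR_RGB2BGR))
E
python3 - <<'E'
from h import *
s=sense();print(s)
for c in ['top','side']:
    p,d=capture(c);save(c+'0',p);np.save(c+'0.npy',d);m=camera_model(c);print(c,m)
print(camera_model('wrist'))
E
```

```text
{'time_s': 0.0, 'joints': array([ 1.06561493e+00,  3.13463435e-01,  1.49844487e+00,  9.39416882e-06,
        1.33100816e+00, -2.23418403e-01]), 'dq': array([ 3.13961013e-04, -2.46886343e-03, -2.46340061e-03,  5.35949656e-04,
        7.87401050e-05, -3.34037531e-04]), 'tau': array([ 9.18725673e-04, -4.12258351e+01, -2.59748805e+01, -1.27433864e-04,
        4.08990250e-03, -1.52666377e-05]), 'eef_pos': array([145.85156934, 504.03374811, 209.8252936 ]), 'ee_rot': array([-2.40095362e-04,  1.40417007e-01,  9.90092231e-01, -6.16838954e-04]), 'force': array([ 0.21313232,  0.58189417, -0.37199676]), 'wrist_torque': array([-0.00407978,  0.02294867, -0.05031671]), 'grip_width': 0.9994568626199659}
top {'fx': 561.1011115444846, 'fy': 561.1011115444846, 'cx': 316.38006420545776, 'cy': 240.56739088691486, 'cam_to_world': array([[ 2.99695688e-02,  9.72280830e-01, -2.31887502e-01,
         2.45664031e+02],
       [-9.99548460e-01,  2.86486847e-02, -9.06245251e-03,
        -1.72070781e+01],
       [-2.16797693e-03,  2.32054393e-01,  9.72700395e-01,
         1.43868773e+03],
       [ 0.00000000e+00, 
[... 285 characters left out ...]
0094e-01,  6.96516864e-01, -7.08723400e-01,
        -8.90742393e+02],
       [ 1.41027341e-02,  7.14265840e-01,  6.99732394e-01,
         9.94436217e+02],
       [ 0.00000000e+00,  0.00000000e+00,  0.00000000e+00,
         1.00000000e+00]])}
{'fx': 355.86730207012687, 'fy': 355.86730207012687, 'cx': 317.2203101690075, 'cy': 244.1476260986674, 'T_tool_cam': array([[ 1.49157709e-03,  9.58548530e-01,  2.84925414e-01,
         7.19906068e+01],
       [ 9.99998136e-01, -1.77896906e-03,  7.49858919e-04,
        -9.53169989e-02],
       [ 1.22564966e-03,  2.84923764e-01, -9.58549397e-01,
        -1.64183568e+02],
       [ 0.00000000e+00,  0.00000000e+00,  0.00000000e+00,
         1.00000000e+00]])}
```

View pics/top0.png

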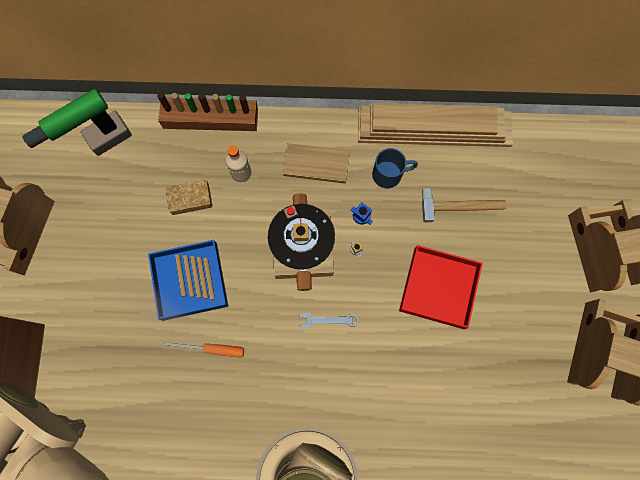

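View pics/side0.png

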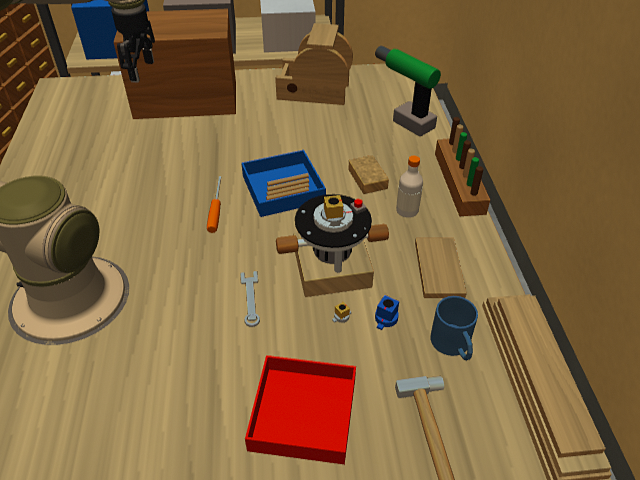

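The top view shows the router at about (301,236) with its red button at (291,211). The red bin is at (441,287) and the blue bin at (188,280). The small look-alike is at (357,248) and the blue one at (362,213). The side view agrees.

```bash
cat >> h.py <<'E'
def w(cam,uv,z=None,d=None,T=None):
    m=camera_model(cam)
    T=m['cam_to_world'] if T is None else T
    r=np.array([(uv[0]-m['cx'])/m['fx'],-(uv[1]-m['cy'])/m['fy'],-1.])
    R=T[:3,:3]@r;o=T[:3,3]
    t=d if d is not None else (z-o[2])/R[2]
    return o+t*R
def wT():
    from scipy.spatial.transform import Rotation as Ro
    s=sense();q=s['ee_rot'];T=np.eye(4);T[:3,:3]=Ro.from_quat([q[1],q[2],q[3],q[0]]).as_matrix();T[:3,3]=s['eef_pos']
    return T@camera_model('wrist')['T_tool_cam']
E
python3 - <<'E'
from h import *
for cam in ['top','side']:
    for n,z in [('mount',150),('release_top',170),('collar',175),('red_bin',0),('bush',147),('router',0)]:
        r=pinpoint(cam,n)
        print(cam,n,[(np.round(x['centre'],1),round(x['p'],2),np.round(w(cam,x['centre'],z=z),1)) for x in r[:4]])
    r=masks_of(cam,'red_bin')[0]
    m=r['region'];d=np.load(cam+'0.npy')
    vs,us=np.nonzero(m)
    P=np.array([w(cam,(u,v),d=d[v,u]) for u,v in zip(us,vs) if d[v,u]>0])
    Q=P[P[:,2]>38]
    print(len(Q),cv2.minAreaRect(Q[:,:2].astype(np.float32)),np.median(P[P[:,2]<15],axis=0))
    k=cv2.kmeans
d=np.load('top0.npy')
vs,us=np.mgrid[200:275,262:340]
P=np.array([w('top',(u,v),d=d[v,u]) for u,v in zip(us.ravel(),vs.ravel())])
for lo,hi in [(144,156),(159,168),(185,210)]:
    Q=P[(P[:,2]>lo)&(P[:,2]<hi)];print(lo,len(Q),Q.mean(0),cv2.minAreaRect(Q[:,:2].astype(np.float32)))
E
```

```text
top mount [(array([303.3, 236.3]), 0.95, array([562.3,  26. , 150. ]))]
top release_top [(array([295.4, 208.4]), 0.4, array([624.6,  46.4, 170. ]))]
top collar [(array([302.2, 232.5]), 0.67, array([565.2,  28.1, 175. ])), (array([357.5, 245.7]), 0.65, array([ 537.5, -100.7,  175. ])), (array([361.7, 211.2]), 0.65, array([ 620.8, -109.5,  175. ])), (array([239.8, 174.1]), 0.52, array([704.3, 181.9, 175. ]))]
top red_bin [(array([436.3, 287.9]), 0.72, array([ 472.1, -317.2,    0. ]))]
top bush [(array([302.9, 235.8]), 0.93, array([564.3,  27.1, 147. ])), (array([359.2, 215.3]), 0.76, array([ 618.7, -105.7,  147. ])), (array([356.6, 246.4]), 0.5, array([ 542.2, -100.5,  147. ]))]
top router [(array([302.8, 245.7]), 0.55, array([573.7,  31.5,   0. ]))]Traceback (most recent call last):
  File "<stdin>", line 9, in <module>
  File "h.py", line 5, in w
    m=camera_model(cam)
ValueError: time passes only in moves, steps and waits
```

```bash
sed -i 's/    m=camera_model(cam)/    m=_c.setdefault(cam,None) or _c.__setitem__(cam,camera_model(cam)) or _c[cam]/; 2a _c={}' h.py
python3 - <<'E'
from h import *
print(sense()['time_s'])
for cam in ['side']:
    for n,z in [('mount',150),('release_top',170),('collar',175),('red_bin',0)]:
        r=pinpoint(cam,n)
        print(cam,n,[(np.round(x['centre'],1),round(x['p'],2),np.round(w(cam,x['centre'],z=z),1)) for x in r[:4]])
for cam in ['top','side']:
    r=masks_of(cam,'red_bin')[0]
    m=r['region'];d=np.load(cam+'0.npy')
    vs,us=np.nonzero(m)
    P=np.array([w(cam,(u,v),d=d[v,u]) for u,v in zip(us,vs) if d[v,u]>0])
    Q=P[P[:,2]>38]
    print(len(Q),cv2.minAreaRect(Q[:,:2].astype(np.float32)),np.median(P[P[:,2]<15],axis=0))
d=np.load('top0.npy')
vs,us=np.mgrid[200:275,262:340]
P=np.array([w('top',(u,v),d=d[v,u]) for u,v in zip(us.ravel(),vs.ravel())])
for lo,hi in [(144,156),(159,168),(185,210)]:
    Q=P[(P[:,2]>lo)&(P[:,2]<hi)];print(lo,len(Q),Q.mean(0),cv2.minAreaRect(Q[:,:2].astype(np.float32)))
E
```

```text
0.45
side mount [(array([333.5, 216.1]), 0.86, array([566.1,  34.2, 150. ]))]
side release_top [(array([427.8, 439.9]), 0.48, array([ 644.7, -484.2,  170. ])), (array([356.2, 201.8]), 0.38, array([615.5,  51.8, 170. ]))]
side collar [(array([335. , 206.2]), 0.84, array([569.1,  36.6, 175. ])), (array([385.5, 308.5]), 0.61, array([ 625.2, -239.4,  175. ])), (array([340.3, 310.8]), 0.54, array([ 546.4, -236.5,  175. ]))]
side red_bin [(array([302.7, 413.7]), 0.6, array([ 470.8, -326.6,    0. ])), (array([449.6, 337.9]), 0.51, array([ 779.4, -188.6,   -0. ])), (array([332.6, 218.9]), 0.22, array([584.2, 188.7,   0. ])), (array([406. , 213.7]), 0.22, array([766.4, 190. ,   0. ]))]
551 ((471.19110107421875, 320.48089599609375), (171.8736114501953, 172.76040649414062), 14.321748733520508) [469.81856649 328.04953027   5.24550904]
1167 ((471.66326904296875, -324.6554870605469), (175.54815673828125, 170.65866088867188), 75.89144134521484) [ 471.95275116 -320.48012143    3.73606486]
144 2474 [559.31475781  29.93546265 150.04868484] ((564.2168579101562, 31.658912658691406), (157.76394653320312, 156.59503173828125), 1.2203125953674316)
159 511 [565.60208283  33.19735331 163.27859233] ((578.5858154296875, 31.339021682739258), (109.47219848632812, 80.09370422363281), 0.17237593233585358)
185 225 [563.23785334  31.61280319 197.94713502] ((564.1646728515625, 31.862953186035156), (34.74360656738281, 33.7816162109375), 7.057309627532959)
```

```bash
python3 -m crank '{"dp":[[2.6,-2.95,0.5],[2.6,-2.95,0.5],[2.6,-2.95,0.5],[2.6,-2.95,0.5],[2.6,-2.95,0.5],[2.6,-2.95,0.5],[2.6,-2.95,0.5],[2.6,-2.95,0.5]],"delta_rot":[[0,0,-4.6],[0,0,-4.6],[0,0,-4.6],[0,0,-4.6],[0,0,-4.6],[0,0,-4.6],[0,0,-4.6],[0,0,-4.6]],"claw":[0,0,0,0,0,0,0,0]}'
python3 -m crank '{"dp":[[2.6,-2.95,0.5],[2.6,-2.95,0.5],[2.6,-2.95,0.5],[2.6,-2.95,0.5],[2.6,-2.95,0.5],[2.6,-2.95,0.5],[2.6,-2.95,0.5],[2.6,-2.95,0.5],[0,0,0]],"delta_rot":[[0,0,-4.6],[0,0,-4.6],[0,0,-4.6],[0,0,-4.6],[0,0,-4.6],[0,0,-4.6],[0,0,-4.6],[0,0,-4.6],[0,0,0]],"claw":[0,0,0,0,0,0,0,0,0]}'
cat > look.py <<'E'
from h import *
import sys
T=wT();s=sense();print(s['time_s'],s['eef_pos'],s['ee_rot'],s['joints'].round(2),s['force'],s['grip_width'])
p,d=capture('wrist');n=sys.argv[1];save(n,p);np.savez(n,d=d,T=T)
E
python3 look.py w1
```

```text
time_s: 1.55
eef_pos: [354.8, 266.9, 250.8]
ee_rot: [0.0, 0.447, 0.894, 0.0]
force: [0.8, 0.6, 1.0]
grip_width: 1.0
time_s: 2.45
eef_pos: [564.0, 28.9, 289.8]
ee_rot: [0.0, 0.708, 0.707, -0.0]
force: [0.1, 0.3, 0.7]
grip_width: 1.002
2.45 [563.97118149  28.88862657 289.77192456] [ 2.14203551e-04  7.07653590e-01  7.06559464e-01 -2.72285975e-04] [-0.16  0.36  1.22 -0.    1.55 -0.15] [0.11804866 0.34887879 0.66195902] 1.0019082877040302
```

View pics/w1.png

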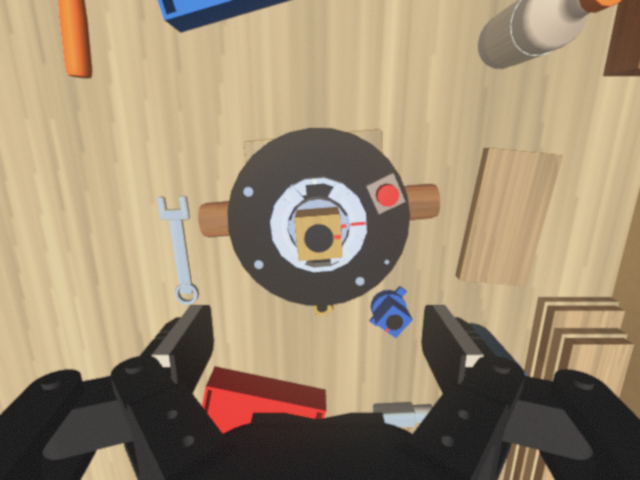

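The wrist view shows the collar at about (319,235) inside the ring. The red button is at (388,195) and the handles are at (215,218) and (425,201).

```bash
python3 - <<'E'
from h import *
f=np.load('w1.npz');d=f['d'];T=f['T']
im=cv2.cvtColor(cv2.imread('pics/w1.png'),cv2.COLOR_BGR2RGB)
vs,us=np.mgrid[110:320,190:450];us=us.ravel();vs=vs.ravel()
P=np.array([w('wrist',(u,v),d=d[v,u],T=T) for u,v in zip(us,vs)]);C=im[vs,us].astype(int)
for lo,hi in [(145,154),(161,165),(165,190),(194,202)]:
    Q=P[(P[:,2]>lo)&(P[:,2]<hi)];print(lo,len(Q),Q.mean(0).round(1),cv2.minAreaRect(Q[:,:2].astype(np.float32)))
Q=P[(np.hypot(P[:,0]-564,P[:,1]-31.5)<42)&(P[:,2]>161)&(P[:,2]<165)];print('ring',cv2.minEnclosingCircle(Q[:,:2].astype(np.float32)))
Q=P[(P[:,2]>145)&(P[:,2]<154)];print('sole',cv2.minEnclosingCircle(Q[:,:2].astype(np.float32)))
r=(C[:,0]>150)&(C[:,1]<70)&(C[:,2]<70)&(P[:,2]>150)&(us>365)
Q=P[r];Q2=Q[Q[:,2]>Q[:,2].max()-3];print('btn',len(Q2),Q.mean(0),Q2.mean(0),cv2.minEnclosingCircle(Q2[:,:2].astype(np.float32)))
k=(P[:,2]>75)&(P[:,2]<125)&(C[:,0]>C[:,2]+25)&(np.hypot(P[:,0]-564,P[:,1]-31.5)>84)
Q=P[k]
a=Q[Q[:,0]<564].mean(0);b=Q[Q[:,0]>564].mean(0);print('handles',a,b,np.degrees(np.arctan2(*(b-a)[[1,0]])))
for n,z in [('mount',150),('release_top',170),('collar',182)]:
    r=pinpoint('wrist',n);print(n,[(np.round(x['centre'],1),round(x['p'],2),np.round(w('wrist',x['centre'],z=z,T=T),1)) for x in r[:3]])
E
python3 - <<'E'
import cv2
im=cv2.imread('pics/w1.png')[120:310,220:450]
cv2.imwrite('pics/w1c.png',cv2.resize(im,None,fx=3,fy=3,interpolation=cv2.INTER_CUBIC))
E
```

```text
145 18002 [562.5  35.3 150.9] ((565.4038696289062, 29.390403747558594), (159.06369018554688, 158.7028045654297), 76.04582977294922)
161 3134 [565.9  32.7 163.6] ((574.101806640625, 39.73300552368164), (106.97769927978516, 80.28237915039062), 50.55501174926758)
165 1313 [582.6  45.4 170. ] ((578.2891235351562, 32.43331527709961), (69.40853881835938, 101.33651733398438), 87.84302520751953)
194 2035 [565.5  30.5 199. ] ((565.4918212890625, 29.41530418395996), (34.02318572998047, 34.71847152709961), 4.64317512512207)
ring ((565.08251953125, 29.597856521606445), 40.690853118896484)
sole ((565.4873657226562, 29.029003143310547), 80.1908950805664)
btn 12 [615.30274368  62.16312131 168.0427967 ] [615.30274368  62.16312131 168.0427967 ] ((615.8920288085938, 61.07318115234375), 5.24816370010376)
handles [461.10527776  23.3531659  106.71964755] [668.51944399  41.51089275 106.65757511] 5.003108367412624
mount []
release_top [(array([389.6, 192.9]), 0.74, array([622.2,  59. , 170. ]))]
collar [(array([388. , 317.3]), 0.78, array([624.6, -45. , 182. ])), (array([318. , 235.6]), 0.72, array([565.1,  26.9, 182. ])), (array([323.2, 300.2]), 0.56, array([569.4, -29.1, 182. ]))]
```

View pics/w1c.png

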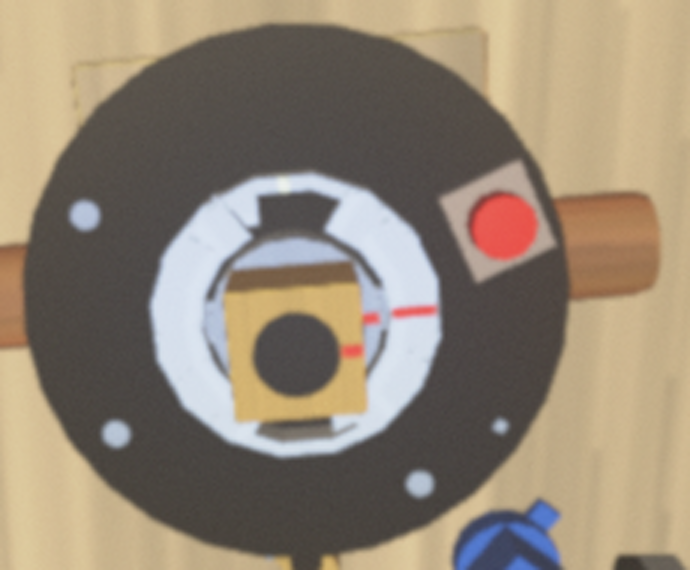

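```bash
python3 -m crank '{"dp":[[2,1,0],[2,1,0],[1.75,0.8,0],[0,0,-3],[0,0,-3],[0,0,-3],[0,0,-1.3],[0,0,0],[0,0,0]],"delta_rot":[[0,0,2.4],[0,0,2.4],[0,0,0],[0,0,0],[0,0,0],[0,0,0],[0,0,0],[0,0,0],[0,0,0]],"claw":[255,255,255,255,255,255,255,255,255]}' 40
python3 look.py w2
```

```text
time_s: 3.55
eef_pos: [619.9, 60.7, 189.1]
ee_rot: [0.001, 0.675, 0.738, 0.001]
force: [-0.5, -0.4, 0.6]
grip_width: 0.001
3.55 [619.92673581  60.6535231  189.09593607] [9.06578198e-04 6.74970823e-01 7.37843530e-01 7.00252860e-04] [-0.09  0.55  1.21  0.    1.38 -0.18] [-0.50865161 -0.4003548   0.6005099 ] 0.0014438373276147935
```

View pics/w2.png

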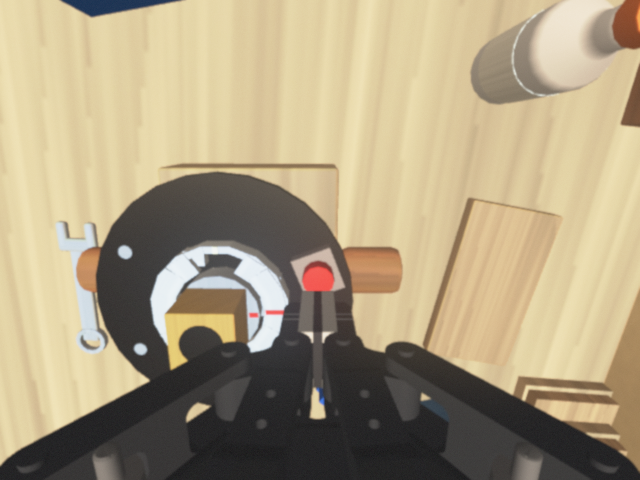

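The fingers are closed, and the red button at (318,275) sits just ahead of the tips. I'll measure the offset.

Run:
```python
from h import *
s=sense();print(s['eef_pos'],abs(s['dq']).max())
f=np.load('w2.npz');d=f['d'];T=f['T']
im=cv2.cvtColor(cv2.imread('pics/w2.png'),cv2.COLOR_BGR2RGB)
C=im.astype(int);m=(C[...,0]>150)&(C[...,1]<90)&(C[...,2]<90);m[:,:295]=0;m[:250]=0;m[300:]=0;m[:,345:]=0
vs,us=np.nonzero(m)
P=np.array([w('wrist',(u,v),d=d[v,u],T=T) for u,v in zip(us,vs)])
print(np.percentile(P,[2,50,98],axis=0).round(1),cv2.minEnclosingCircle(P[P[:,2]>167][:,:2].astype(np.float32)))
vs,us=np.mgrid[285:400,160:250];us=us.ravel();vs=vs.ravel()
P=np.array([w('wrist',(u,v),d=d[v,u],T=T) for u,v in zip(us,vs)])
Q=P[(P[:,2]>195)&(P[:,2]<203)];print(np.percentile(Q,[1,50,99],axis=0).round(1))
vs,us=np.mgrid[165:340,90:360];us=us.ravel();vs=vs.ravel()
P=np.array([w('wrist',(u,v),d=d[v,u],T=T) for u,v in zip(us,vs)])
Q=P[(P[:,2]>145)&(P[:,2]<154)];print('sole',cv2.minEnclosingCircle(Q[:,:2].astype(np.float32)),Q[:,2].mean())
```

```text
[620.12828071  60.52802593 189.37858391] 0.003683939883760079
[[613.4  52.  166.8]
 [622.1  56.8 170.6]
 [628.6  65.6 172.1]] ((618.2758178710938, 92.32698059082031), 40.70869827270508)
[[548.7  17.6 195.4]
 [562.7  37.4 199. ]
 [581.9  47.6 200.6]]
sole ((565.4508056640625, 30.28097915649414), 80.03828430175781) 150.89339448850671
```

```bash
python3 -m crank '{"dp":[[0.1,-0.35,0],[0,0,-1],[0,0,-0.7],[0,0,-0.4],[0,0,-0.3],[0,0,0]],"delta_rot":[[0,0,0],[0,0,0],[0,0,0],[0,0,0],[0,0,0],[0,0,0]],"claw":[255,255,255,255,255,255]}'
python3 -m crank '{"dp":[[0,0,-0.2],[0,0,-0.2],[0,0,-0.1],[0,0,0]],"delta_rot":[[0,0,0],[0,0,0],[0,0,0],[0,0,0]],"claw":[255,255,255,255]}'
```

```text
time_s: 4.2
eef_pos: [620.3, 56.8, 162.9]
ee_rot: [-0.0, 0.675, 0.738, -0.0]
force: [-0.4, 0.4, 0.5]
grip_width: -0.0
time_s: 4.6
eef_pos: [620.5, 56.8, 158.3]
ee_rot: [-0.0, 0.675, 0.738, -0.0]
force: [0.1, -0.5, 0.5]
grip_width: 0.001
```

```bash
python3 look.py w3
python3 - <<'E'
import cv2
im=cv2.imread('pics/w3.png')[180:380,200:440]
cv2.imwrite('pics/w3c.png',cv2.resize(im,None,fx=3,fy=3,interpolation=cv2.INTER_CUBIC))
E
```

```text
4.6 [620.45449018  56.80715307 158.27508319] [-8.09670933e-05  6.75218528e-01  7.37617739e-01 -6.68468076e-05] [-0.1   0.57  1.25 -0.    1.32 -0.18] [ 0.09980546 -0.48132461  0.52418284] 0.0005148472835841321
```

View pics/w3c.png

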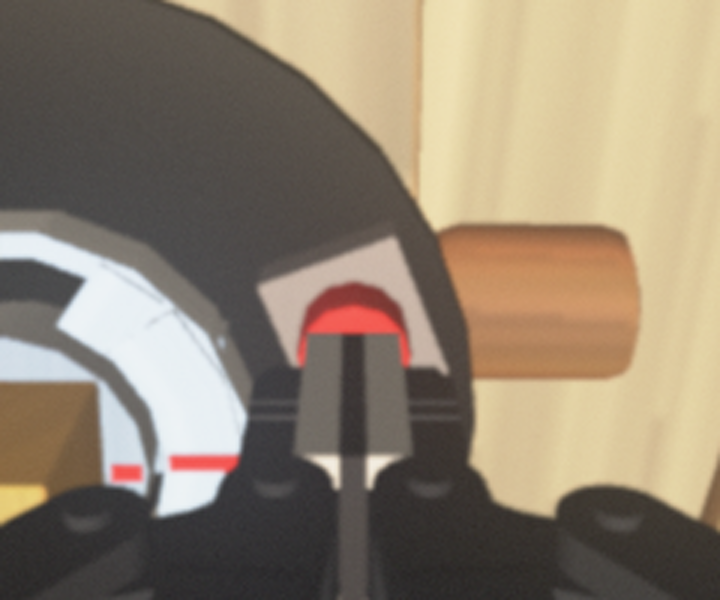

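The button at crop (350,310) is still partly proud of its housing, so I'll keep pressing in small steps.

```bash
python3 -m crank '{"dp":[[0,0,-0.1],[0,0,0]],"delta_rot":[[0,0,0],[0,0,0]],"claw":[255,255]}'
python3 -m crank '{"dp":[[0,0,-0.1],[0,0,0]],"delta_rot":[[0,0,0],[0,0,0]],"claw":[255,255]}'
```

```text
time_s: 4.85
eef_pos: [620.5, 56.8, 157.3]
ee_rot: [-0.0, 0.675, 0.738, -0.0]
force: [-0.3, 0.1, 0.6]
grip_width: 0.001
time_s: 5.05
eef_pos: [620.5, 56.8, 156.3]
ee_rot: [-0.0, 0.675, 0.738, -0.0]
force: [0.1, 1.2, -1.1]
grip_width: -0.001
```

```bash
python3 look.py w4
python3 - <<'E'
from h import *
f=np.load('w4.npz');d=f['d'];T=f['T']
im=cv2.imread('pics/w4.png')
cv2.imwrite('pics/w4c.png',cv2.resize(im[180:380,200:440],None,fx=3,fy=3,interpolation=cv2.INTER_CUBIC))
for u in (311,317,324):
  for v in range(255,345,4):
    print(u,v,d[v,u].round(1),w('wrist',(u,v),d=d[v,u],T=T).round(1),im[v,u][::-1])
E
```

```text
5.05 [620.45370309  56.80613154 156.27043091] [-7.53495525e-05  6.75228420e-01  7.37608685e-01 -5.93450635e-05] [-0.1   0.57  1.25 -0.    1.32 -0.18] [ 0.09646747  1.18803535 -1.10169073] -0.0010076862389579748
311 255 178.9 [616.4  72.4 150.6] [83 75 71]
311 259 178.6 [616.6  70.6 151.5] [84 76 71]
311 263 176.7 [616.8  69.3 153.8] [97 87 81]
311 267 172.7 [616.9  68.8 158.1] [155 140 131]
311 271 170.1 [617.   67.8 161.1] [203 185 171]
311 275 172.6 [617.2  65.1 159.3] [198 176 163]
311 279 170.1 [617.3  64.2 162.2] [139  60  58]
311 283 163.5 [617.4  64.9 168.9] [151  60  58]
311 287 162.8 [617.5  63.5 170.1] [243  94  86]
311 291 150.9 [617.5  66.7 181.6] [153 100  93]
311 295 146.6 [617.5  66.9 186. ] [114 108 100]
311 299 142.5 [617.6  67.1 190.3] [114 107 100]
311 303 138.3 [617.7  67.4 194.5] [116 109 101]
311 307 136.8 [617.8  66.6 196.3] [114 107  99]
311 311 132.4 [617.8  67.2 200.8] [114 108 101]
311 315 127.7 [617.8  68.  205.4] [112 105  98]
311 319 128.2 [617.9  66.4 205.4] [111 105  97]
311 323 123.4 [617.9  67.4 210. ] [112 106  99]
311 327 121.6 [618.  67. 212.] [11
[... 1653 characters left out ...]
23.5  64.  170.1] [244  92  82]
324 291 150.9 [623.   67.1 181.5] [153  99  92]
324 295 147.0 [622.9  67.2 185.7] [115 108  99]
324 299 142.6 [622.8  67.5 190.2] [116 108  99]
324 303 139.4 [622.7  67.4 193.5] [116 108 100]
324 307 135.6 [622.7  67.6 197.4] [117 109 101]
324 311 132.3 [622.6  67.7 200.8] [116 107 100]
324 315 129.6 [622.6  67.5 203.7] [114 106  98]
324 319 126.9 [622.5  67.5 206.5] [114 107  99]
324 323 124.3 [622.5  67.4 209.3] [114 106  99]
324 327 120.4 [622.3  68.  213.1] [113 105  97]
324 331 119.6 [622.4  67.1 214.2] [164 153 139]
324 335 118.4 [622.5  66.5 215.7] [241 235 223]
324 339 119.7 [622.7  64.5 214.9] [184 171 156]
324 343 109.6 [622.1  68.8 224.2] [75 70 66]
```

View pics/w4c.png

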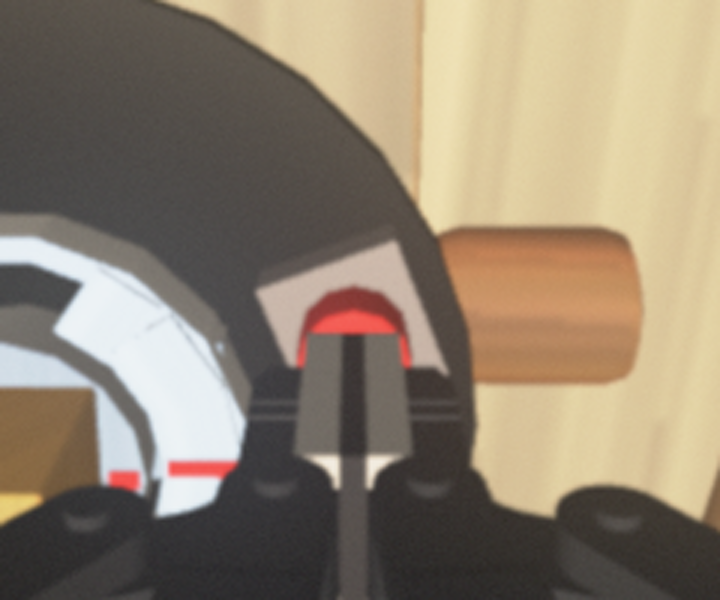

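Run:
```python
from h import *
f=np.load('w4.npz');d=f['d'];T=f['T']
for v in (292,304,320,335,350,370,400,430):
  print(v,[ (u,*w('wrist',(u,v),d=d[v,u],T=T).round(0).astype(int)) for u in range(210,430,14) if 0<d[v,u]<152])
Tc=camera_model('wrist')['T_tool_cam']
for n in ('w1','w2','w3','w4'):
  d=np.load(n+'.npz')['d']
  print(n,[(v,w('wrist',(312,v),d=d[v,312],T=Tc).round(1)) for v in (290,293,296,300)])
d=np.load('w1.npz')['d']
for v in range(300,400,12): print(v,[(u,*w('wrist',(u,v),d=d[v,u],T=Tc).round(0).astype(int)) for u in range(150,215,10)])
```

```text
292 [(308, np.int64(616), np.int64(67), np.int64(183)), (322, np.int64(622), np.int64(68), np.int64(184))]
304 [(294, np.int64(611), np.int64(62), np.int64(186)), (308, np.int64(617), np.int64(67), np.int64(194)), (322, np.int64(622), np.int64(68), np.int64(195)), (336, np.int64(628), np.int64(63), np.int64(185))]
320 [(294, np.int64(612), np.int64(63), np.int64(201)), (322, np.int64(622), np.int64(67), np.int64(207)), (336, np.int64(627), np.int64(68), np.int64(207)), (350, np.int64(633), np.int64(65), np.int64(201))]
335 [(210, np.int64(578), np.int64(48), np.int64(192)), (280, np.int64(608), np.int64(67), np.int64(219)), (294, np.int64(613), np.int64(69), np.int64(221)), (308, np.int64(617), np.int64(66), np.int64(215)), (322, np.int64(622), np.int64(66), np.int64(215)), (336, np.int64(626), np.int64(70), np.int64(221)), (350, np.int64(630), np.int64(70), np.int64(220))]
350 [(210, np.int64(588), np.int64(65), np.int64(227)), (224, np.int64(593), np.int64(68), np.int64(230)), (238, np.int64(596), np.int64(66), np.int64(227)), (266, np.int64(604), np.int64(61), np.int64(219)), (280
[... 6131 characters left out ...]
43), np.int64(-86)), (160, np.int64(11), np.int64(-40), np.int64(-86)), (170, np.int64(11), np.int64(-38), np.int64(-86)), (180, np.int64(16), np.int64(-32), np.int64(-93)), (190, np.int64(-7), np.int64(-42), np.int64(-63)), (200, np.int64(-283), np.int64(-176), np.int64(289)), (210, np.int64(-252), np.int64(-147), np.int64(250))]
396 [(150, np.int64(16), np.int64(-37), np.int64(-97)), (160, np.int64(16), np.int64(-35), np.int64(-97)), (170, np.int64(16), np.int64(-33), np.int64(-97)), (180, np.int64(15), np.int64(-31), np.int64(-96)), (190, np.int64(17), np.int64(-28), np.int64(-98)), (200, np.int64(-304), np.int64(-178), np.int64(288)), (210, np.int64(-295), np.int64(-158), np.int64(277))]
```

The depth shows the closed fingertips about 25 mm short of the reported TCP, and the tip is still about 12 mm above the button. I'll keep descending and use the force reading as the guide.

```bash
python3 -m crank '{"dp":[[0,0,-0.4],[0,0,-0.4],[0,0,-0.2],[0,0,0]],"delta_rot":[[0,0,0],[0,0,0],[0,0,0],[0,0,0]],"claw":[255,255,255,255]}'
python3 -m crank '{"dp":[[0,0,-0.2],[0,0,-0.2]],"delta_rot":[[0,0,0],[0,0,0]],"claw":[255,255]}'
python3 -m crank '{"dp":[[0,0,-0.2],[0,0,-0.2]],"delta_rot":[[0,0,0],[0,0,0]],"claw":[255,255]}'
```

```text
time_s: 5.5
eef_pos: [620.5, 56.8, 146.2]
ee_rot: [-0.0, 0.675, 0.738, -0.0]
force: [0.1, 0.0, -0.8]
grip_width: -0.001
time_s: 5.7
eef_pos: [620.6, 56.8, 142.6]
ee_rot: [0.0, 0.675, 0.738, 0.0]
force: [-1.2, -0.3, 4.4]
grip_width: -0.002
time_s: 5.9
eef_pos: [620.6, 56.8, 138.5]
ee_rot: [0.0, 0.675, 0.738, 0.0]
force: [-0.7, -0.4, 10.0]
grip_width: 0.0
```

```bash
python3 -m crank '{"dp":[[0,0,-0.1],[0,0,0]],"delta_rot":[[0,0,0],[0,0,0]],"claw":[255,255]}'
python3 -m crank '{"dp":[[0,0,-0.1],[0,0,0]],"delta_rot":[[0,0,0],[0,0,0]],"claw":[255,255]}'
```

```text
time_s: 6.1
eef_pos: [620.7, 56.8, 138.3]
ee_rot: [0.0, 0.675, 0.738, 0.0]
force: [-2.7, -1.5, 9.3]
grip_width: -0.004
time_s: 6.3
eef_pos: [620.7, 56.8, 138.2]
ee_rot: [0.001, 0.675, 0.738, 0.0]
force: [-5.3, -0.1, 15.3]
grip_width: 0.003
```

```bash
python3 -m crank '{"dp":[[0,0,1.5],[0,0,3],[0,0,3],[0,0,0]],"delta_rot":[[0,0,0],[0,0,0],[0,0,0],[0,0,0]],"claw":[255,255,255,255]}'; python3 look.py w5
python3 - <<'E'
from h import *
f=np.load('w5.npz');d=f['d'];T=f['T']
im=cv2.imread('pics/w5.png');cv2.imwrite('pics/w5c.png',cv2.resize(im[150:380,180:440],None,fx=3,fy=2.6,interpolation=cv2.INTER_CUBIC)[:600])
C=im[...,::-1].astype(int);m=(C[...,0]>130)&(C[...,1]<100)&(C[...,2]<100);m[:,:295]=0;m[:,345:]=0;m[:200]=0;m[320:]=0
vs,us=np.nonzero(m);P=np.array([w('wrist',(u,v),d=d[v,u],T=T) for u,v in zip(us,vs)])
print(len(P),np.percentile(P,[2,25,50,75,98],axis=0).round(1))
E
```

```text
time_s: 6.7
eef_pos: [621.9, 56.7, 215.1]
ee_rot: [0.003, 0.675, 0.738, 0.002]
force: [0.5, -0.1, -0.7]
grip_width: -0.0
6.7 [621.89893991  56.70893351 215.08032878] [0.00264735 0.67519919 0.737628   0.00199681] [-0.1   0.53  1.17  0.    1.44 -0.18] [ 0.46467883 -0.08490126 -0.71971017] -6.363977175642089e-05
408 [[614.1  50.5 159.3]
 [617.9  54.  160.1]
 [621.2  57.1 160.5]
 [624.3  60.  160.9]
 [628.2  63.8 161.8]]
```

View pics/w5c.png

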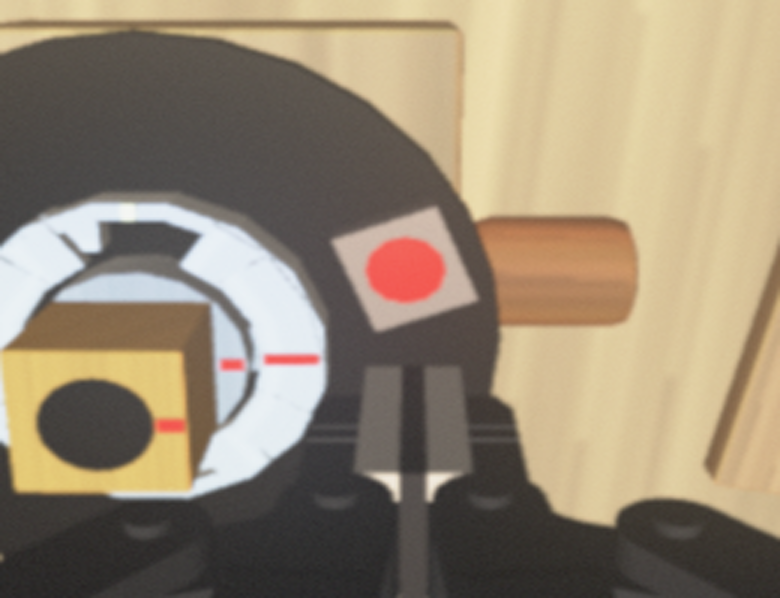

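The button is now flush at top z≈160, so it is fully in, and the bush has not moved. Next I'll open the gripper above the collar and descend partway.

```bash
python3 -m crank '{"dp":[[-2,-1,0],[-2,-1,0],[-1.5,-0.7,0],[0,0,0],[0,0,0],[0,0,-2],[0,0,-1],[0,0,0]],"delta_rot":[[0,0,0],[0,0,0],[0,0,0],[0,0,0],[0,0,0],[0,0,0],[0,0,0],[0,0,0]],"claw":[0,0,0,0,0,0,0,0]}' 40
python3 look.py w6
python3 - <<'E'
from h import *
f=np.load('w6.npz');d=f['d'];T=f['T']
vs,us=np.mgrid[150:479:1,200:450];us=us.ravel();vs=vs.ravel()
P=np.array([w('wrist',(u,v),d=d[v,u],T=T) for u,v in zip(us,vs)])
Q=P[(P[:,2]>195)&(P[:,2]<202)&(abs(P[:,0]-565)<25)&(abs(P[:,1]-30)<25)];print(cv2.minAreaRect(Q[:,:2].astype(np.float32)))
Q=P[(P[:,2]>145)&(P[:,2]<154)];print('sole',cv2.minEnclosingCircle(Q[:,:2].astype(np.float32)))
E
```

```text
time_s: 7.55
eef_pos: [565.1, 30.1, 179.4]
ee_rot: [-0.002, 0.675, 0.738, -0.001]
force: [-0.2, 0.3, 0.5]
grip_width: 1.0
7.55 [565.08774698  30.14768    179.43761713] [-0.00155211  0.67512303  0.73770283 -0.00101001] [-0.15  0.43  1.41  0.    1.3  -0.24] [-0.18583005  0.33736778  0.50015258] 0.9996100024758585
((565.5716552734375, 29.937915802001953), (34.06401062011719, 35.390380859375), 4.753205299377441)
sole ((565.4752807617188, 29.53093719482422), 79.99736022949219)
```

View pics/w6.png

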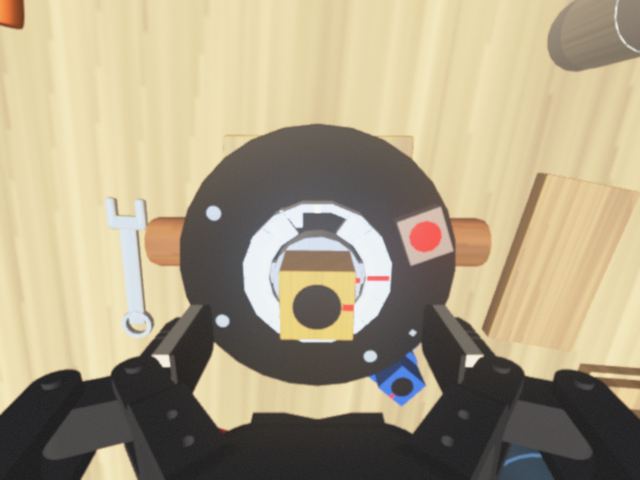

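The view is centred, with the collar at (317,310) square between the open fingers. I'll descend and grip.

```bash
python3 -m crank '{"dp":[[0,0,-1.5],[0,0,-1.2],[0,0,-0.8],[0,0,0]],"delta_rot":[[0,0,0],[0,0,0],[0,0,0],[0,0,0]],"claw":[0,0,0,0]}'
python3 -m crank '{"dp":[[0,0,0],[0,0,0],[0,0,0],[0,0,0],[0,0,0],[0,0,0],[0,0,0],[0,0,0]],"delta_rot":[[0,0,0],[0,0,0],[0,0,0],[0,0,0],[0,0,0],[0,0,0],[0,0,0],[0,0,0]],"claw":[255,255,255,255,255,255,255,255]}' 50
python3 look.py w7
```

```text
time_s: 8.0
eef_pos: [565.1, 29.9, 145.4]
ee_rot: [-0.001, 0.675, 0.738, -0.001]
force: [0.5, -0.3, 0.0]
grip_width: 0.995
time_s: 8.8
eef_pos: [565.8, 29.8, 146.9]
ee_rot: [0.0, 0.675, 0.738, 0.0]
force: [0.0, 0.0, 5.0]
grip_width: 0.392
8.8 [565.77053987  29.77229211 146.93754917] [4.05499950e-04 6.75238046e-01 7.37599716e-01 2.74369064e-04] [-0.15  0.46  1.46  0.    1.22 -0.24] [1.02689531e-02 2.73488840e-03 5.04191031e+00] 0.39163031159562156
```

View pics/w7.png

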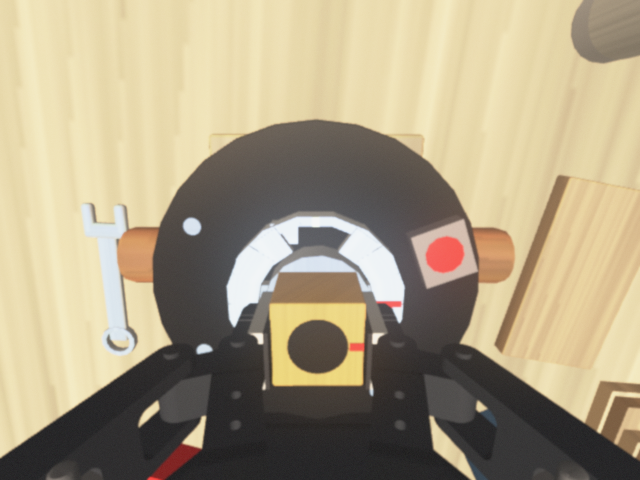

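The gripper is holding the collar (width 0.39 ≈ 34 mm). Now I'll turn it anticlockwise.

```bash
python3 -m crank '{"dp":[[0,0,0.1],[0,0,0],[0,0,0],[0,0,0]],"delta_rot":[[0,0,0],[0,0,3],[0,0,6],[0,0,6]],"claw":[255,255,255,255]}'
python3 -c "
from rig import *
s=sense();print(s['wrist_torque'],s['force'])"
python3 -m crank '{"dp":[[0,0,0],[0,0,0],[0,0,0],[0,0,0],[0,0,0],[0,0,0],[0,0,0],[0,0,0],[0,0,0],[0,0,0]],"delta_rot":[[0,0,6],[0,0,6],[0,0,6],[0,0,6],[0,0,6],[0,0,6],[0,0,6],[0,0,6],[0,0,6],[0,0,6]],"claw":[255,255,255,255,255,255,255,255,255,255]}'
python3 -m crank '{"dp":[[0,0,0],[0,0,0],[0,0,0],[0,0,0],[0,0,0]],"delta_rot":[[0,0,5],[0,0,5],[0,0,4],[0,0,2],[0,0,0]],"claw":[255,255,255,255,255]}'
python3 -c "
from rig import *
s=sense();print(s['wrist_torque'],s['force'])"
python3 look.py w8
```

```text
time_s: 9.25
eef_pos: [565.3, 29.7, 147.0]
ee_rot: [-0.0, 0.571, 0.821, -0.0]
force: [0.8, -0.2, -0.9]
grip_width: 0.393
[-0.14013092 -0.138934   -0.02366938] [ 0.76235763 -0.24636309 -0.86528568]
time_s: 10.25
eef_pos: [565.4, 29.7, 147.0]
ee_rot: [-0.0, 0.085, 0.996, -0.0]
force: [0.9, -0.7, 0.2]
grip_width: 0.388
time_s: 10.75
eef_pos: [565.3, 29.8, 147.0]
ee_rot: [-0.0, -0.053, 0.999, 0.0]
force: [-0.0, 0.4, 0.2]
grip_width: 0.391
[ 0.074106   -0.05176519 -0.00453174] [-0.00165174  0.37427553  0.19932609]
10.75 [565.30994441  29.80861873 146.98235299] [-3.85527824e-04 -5.28863804e-02  9.98600458e-01  8.68792997e-05] [-0.15  0.46  1.46  0.    1.22 -1.83] [-0.00165174  0.37427553  0.19932609] 0.39096986684623264
```

View pics/w8.png

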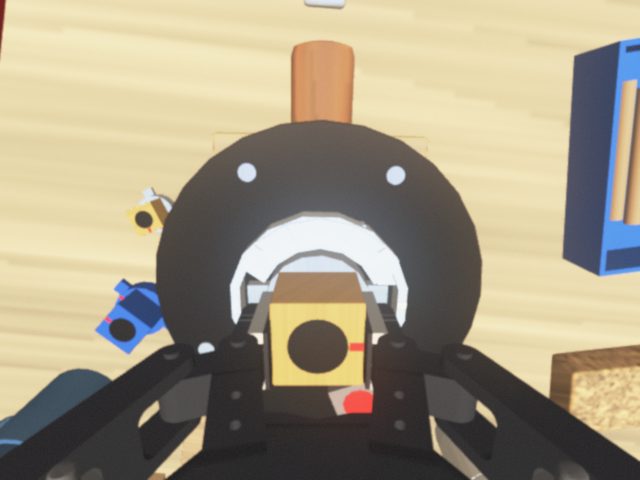

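The collar's red mark is still square to the pads, so the bush turned with the gripper, to about 91° relative to the router. I'll lift slowly first.

```bash
python3 -m crank '{"dp":[[0,0,0.3],[0,0,0.5],[0,0,0.6],[0,0,0.6],[0,0,0.6],[0,0,0]],"delta_rot":[[0,0,0],[0,0,0],[0,0,0],[0,0,0],[0,0,0],[0,0,0]],"claw":[255,255,255,255,255,255]}'
python3 look.py w9
```

```text
time_s: 11.4
eef_pos: [565.9, 29.7, 174.5]
ee_rot: [0.001, -0.053, 0.999, -0.0]
force: [-0.3, 0.2, -1.2]
grip_width: 0.39
11.4 [565.93565249  29.74603469 174.4937692 ] [ 8.91577917e-04 -5.27692120e-02  9.98606320e-01 -1.79188667e-04] [-0.15  0.43  1.42  0.    1.28 -1.83] [-0.34626981  0.21209337 -1.19832303] 0.39032168614300816
```

View pics/w9.png

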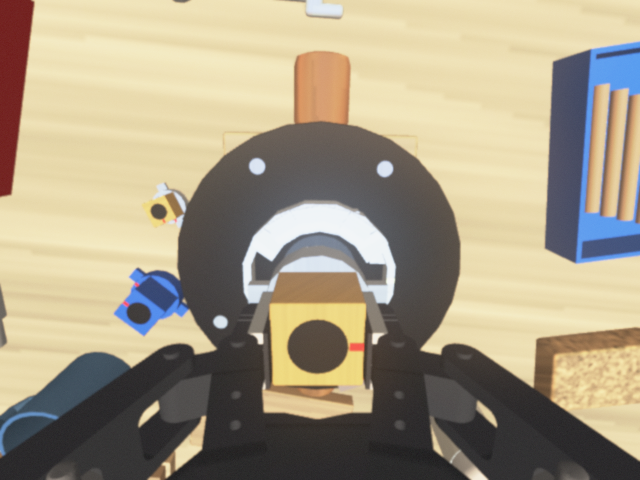

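The bush is free of the ring. I'll raise it and carry it to the red bin.

```bash
python3 -m crank '{"dp":[[0,0,1.5],[0,0,2],[0,0,2]],"delta_rot":[[0,0,0],[0,0,0],[0,0,0]],"claw":[255,255,255]}'
python3 -m crank '{"dp":[[-0.5,-2,0],[-0.9,-3.5,0],[-1,-3.8,0],[-1,-3.8,0],[-1,-3.8,0],[-1,-3.8,0],[-1,-3.8,0],[-1,-3.8,0],[-1,-3.8,0],[-0.8,-3,0]],"delta_rot":[[0,0,-2],[0,0,-2],[0,0,-2],[0,0,-2],[0,0,-2],[0,0,-2],[0,0,-2],[0,0,-2],[0,0,-2],[0,0,-2]],"claw":[255,255,255,255,255,255,255,255,255,255]}'
python3 -m crank '{"dp":[[0,0,0],[0,0,0]],"delta_rot":[[0,0,0],[0,0,0]],"claw":[255,255]}'
python3 look.py w10
python3 - <<'E'
from h import *
p,d=capture('side');save('side10',p)
p,d=capture('top');save('top10',p)
C=p.astype(int);m=(C[...,0]>110)&(C[...,1]<60)&(C[...,2]<60);m[:,:370]=0
vs,us=np.nonzero(m);P=np.array([w('top',(u,v),d=d[v,u]) for u,v in zip(us,vs)])
Q=P[(P[:,2]>37)&(P[:,2]<55)];print(cv2.minAreaRect(Q[:,:2].astype(np.float32)))
E
```

```text
time_s: 11.75
eef_pos: [565.2, 29.8, 228.7]
ee_rot: [-0.001, -0.053, 0.999, 0.0]
force: [-0.7, 0.7, -1.7]
grip_width: 0.39
time_s: 12.75
eef_pos: [472.6, -323.2, 228.0]
ee_rot: [-0.0, 0.123, 0.992, 0.0]
force: [0.4, -0.2, -1.8]
grip_width: 0.386
time_s: 12.95
eef_pos: [473.3, -321.2, 227.9]
ee_rot: [-0.0, 0.122, 0.993, 0.0]
force: [-0.2, 0.0, -1.9]
grip_width: 0.385
12.95 [ 473.28342408 -321.23607372  227.94794508] [-2.84736751e-04  1.21752350e-01  9.92560387e-01  4.01830140e-04] [-0.8   0.41  1.32  0.    1.42 -2.13] [-0.16911626  0.03763337 -1.94516806] 0.38495185845365026
((460.8701171875, -295.93865966796875), (231.86239624023438, 105.94178771972656), 21.803693771362305)
```

View pics/w10.png

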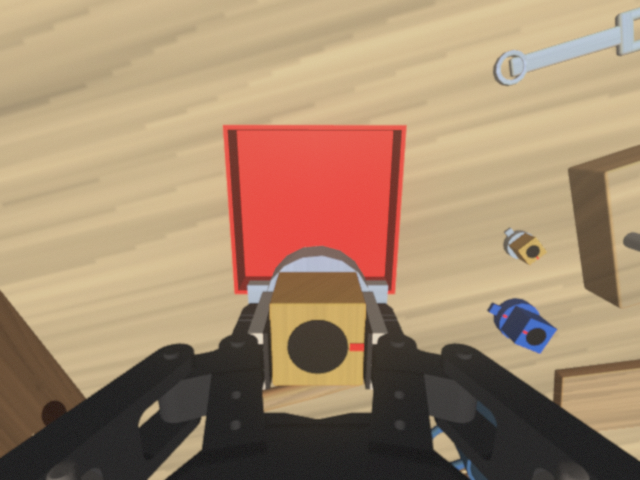

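View pics/side10.png

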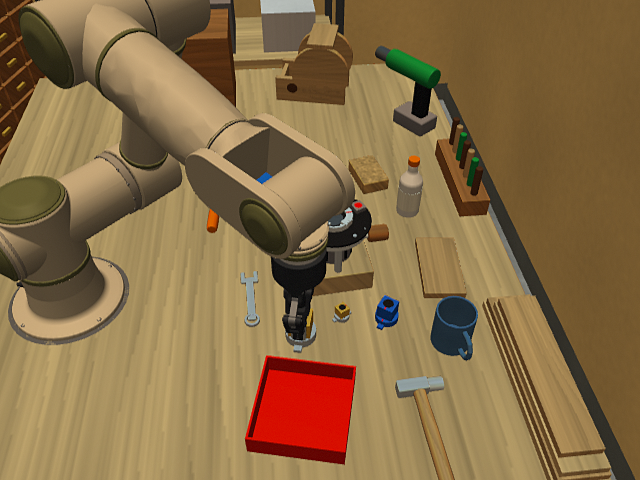

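Run:
```python
from h import *
f=np.load('w10.npz');d=f['d'];T=f['T']
c=[(224,126),(406,126),(396,292),(235,292)]
W=np.array([w('wrist',x,z=45,T=T) for x in c]);print(W.round(1),W.mean(0))
im=cv2.imread('pics/w10.png')[...,::-1].astype(int)
m=(im[...,0]>110)&(im[...,1]<90)&(im[...,2]<90);m[295:]=0
vs,us=np.nonzero(m);P=np.array([w('wrist',(u,v),d=d[v,u],T=T) for u,v in zip(us,vs)])
Q=P[(P[:,2]>38)&(P[:,2]<50)];print(cv2.minAreaRect(Q[:,:2].astype(np.float32)),np.median(P[P[:,2]<12],axis=0))
Tc=camera_model('wrist')['T_tool_cam']
# hub/lug bottom in tool frame
for u,v in [(255,292),(378,292),(255,298),(378,298),(318,265)]: print(u,v,w('wrist',(u,v),d=d[v,u],T=Tc).round(1))
```

```text
[[ 371.8 -385.4   45. ]
 [ 412.3 -221.7   45. ]
 [ 574.7 -260.6   45. ]
 [ 533.8 -426.3   45. ]] [ 473.14364266 -323.51498433   45.        ]
((473.5126953125, -324.6680908203125), (167.8101806640625, 166.0855712890625), 75.93257904052734) [ 466.50505499 -322.1003524     4.789002  ]
255 292 [  2.3 -29.6  -9.3]
378 292 [  2.9  28.3 -10.4]
255 298 [ -0.9 -29.8  -9.2]
378 298 [-0.5 28.6 -9.7]
318 265 [ 19.7   0.1 -19.6]
```

The bin centre is about (473,-324), which puts it within 3 mm of being under the tool, and the jaws line up with its sides. The bush's underside is about 3 mm above the reported TCP. I'll lower it.

```bash
python3 -m crank '{"dp":[[0,-0.1,-2],[0,-0.1,-3.5],[0,0,-4],[0,0,-4],[0,0,-3.5],[0,0,-2.5],[0,0,-1.5],[0,0,-0.8],[0,0,0],[0,0,0]],"delta_rot":[[0,0,0],[0,0,0],[0,0,0],[0,0,0],[0,0,0],[0,0,0],[0,0,0],[0,0,0],[0,0,0],[0,0,0]],"claw":[255,255,255,255,255,255,255,255,255,255]}'
python3 -m crank '{"dp":[[0,0,-0.2],[0,0,-0.1],[0,0,0]],"delta_rot":[[0,0,0],[0,0,0],[0,0,0]],"claw":[255,255,255]}'
```

```text
time_s: 14.1
eef_pos: [474.1, -323.3, 11.3]
ee_rot: [0.001, 0.121, 0.993, -0.0]
force: [-0.5, -0.8, -1.6]
grip_width: 0.389
time_s: 14.4
eef_pos: [473.6, -323.3, 7.6]
ee_rot: [0.0, 0.121, 0.993, -0.0]
force: [0.5, 0.3, -1.4]
grip_width: 0.387
```

```bash
python3 -m crank '{"dp":[[0,0,-0.2],[0,0,-0.1],[0,0,0]],"delta_rot":[[0,0,0],[0,0,0],[0,0,0]],"claw":[255,255,255]}'
python3 -m crank '{"dp":[[0,0,-0.1],[0,0,-0.1],[0,0,0]],"delta_rot":[[0,0,0],[0,0,0],[0,0,0]],"claw":[255,255,255]}'
```

```text
time_s: 14.7
eef_pos: [473.4, -323.1, 4.2]
ee_rot: [-0.0, 0.121, 0.993, 0.0]
force: [-0.1, 0.3, -1.5]
grip_width: 0.391
time_s: 15.0
eef_pos: [473.5, -323.1, 2.3]
ee_rot: [-0.0, 0.121, 0.993, 0.0]
force: [-0.0, 0.3, -2.1]
grip_width: 0.386
```

```bash
python3 -m crank '{"dp":[[0,0,-0.1],[0,0,0],[0,0,0]],"delta_rot":[[0,0,0],[0,0,0],[0,0,0]],"claw":[255,255,255]}'
python3 -m crank '{"dp":[[0,0,-0.05],[0,0,0],[0,0,0]],"delta_rot":[[0,0,0],[0,0,0],[0,0,0]],"claw":[255,255,255]}'
```

```text
time_s: 15.3
eef_pos: [473.5, -323.2, 1.4]
ee_rot: [-0.0, 0.121, 0.993, 0.0]
force: [-0.2, -0.2, -1.1]
grip_width: 0.392
time_s: 15.6
eef_pos: [473.6, -323.3, 1.0]
ee_rot: [0.0, 0.121, 0.993, -0.0]
force: [-0.5, -0.1, -0.8]
grip_width: 0.392
```

```bash
python3 -m crank '{"dp":[[0,0,-0.05],[0,0,0]],"delta_rot":[[0,0,0],[0,0,0]],"claw":[255,255]}'
python3 -m crank '{"dp":[[0,0,-0.05],[0,0,0]],"delta_rot":[[0,0,0],[0,0,0]],"claw":[255,255]}'
```

```text
time_s: 15.8
eef_pos: [473.6, -323.3, 1.0]
ee_rot: [0.0, 0.121, 0.993, -0.0]
force: [-2.4, 0.4, 5.1]
grip_width: 0.39
time_s: 16.0
eef_pos: [473.6, -323.3, 0.9]
ee_rot: [0.0, 0.121, 0.993, -0.0]
force: [-3.5, 3.2, 10.3]
grip_width: 0.391
```

The bush is on the bin floor (z holds at 1.0 while the force rises). I'll relieve the press and then open.

```bash
python3 -m crank '{"dp":[[0,0,0.08],[0,0,0],[0,0,0],[0,0,0],[0,0,0],[0,0,0],[0,0,0],[0,0,0]],"delta_rot":[[0,0,0],[0,0,0],[0,0,0],[0,0,0],[0,0,0],[0,0,0],[0,0,0],[0,0,0]],"claw":[255,255,140,120,100,80,60,60]}'
python3 -m crank '{"dp":[[0,0,1],[0,0,2],[0,0,3],[0,0,4],[0,0,4],[0,0,4],[0,0,3],[0,0,2],[0,0,0]],"delta_rot":[[0,0,0],[0,0,0],[0,0,0],[0,0,0],[0,0,0],[0,0,0],[0,0,0],[0,0,0],[0,0,0]],"claw":[60,60,60,60,60,60,60,60,60]}'
python3 look.py w11
```

```text
time_s: 16.8
eef_pos: [473.5, -323.2, 0.6]
ee_rot: [-0.0, 0.121, 0.993, 0.0]
force: [0.2, 0.3, 0.4]
grip_width: 0.763
time_s: 17.7
eef_pos: [474.2, -323.8, 234.2]
ee_rot: [0.002, 0.121, 0.993, -0.002]
force: [-0.1, -0.5, 0.3]
grip_width: 0.757
17.7 [ 474.18310222 -323.84654375  234.24518348] [ 0.00239014  0.12136473  0.99260319 -0.00194773] [-0.8   0.4   1.31 -0.    1.42 -2.13] [-0.12340098 -0.46385286  0.29554848] 0.7572980334267024
```

View pics/w11.png

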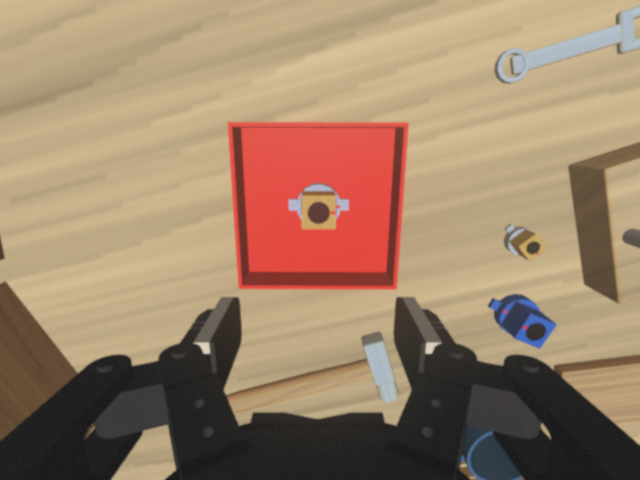

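The bush stands upright in the centre of the bin at about (318,207), lugs down. One last check from the fixed cameras.

```bash
python3 -m crank '{"dp":[[0,0,0],[0,0,0],[0,0,0]],"delta_rot":[[0,0,0],[0,0,0],[0,0,0]],"claw":[60,60,60]}'
python3 - <<'E'
from h import *
p,d=capture('side');save('side12',p)
a=cv2.imread('pics/side0.png')[...,::-1];print(sense()['time_s'])
m=(abs(a.astype(int)-p).max(2)>60);save('diff',np.where(m[...,None],255,0).astype(np.uint8).repeat(3,2))
E
```

```text
time_s: 18.05
eef_pos: [473.3, -323.0, 229.7]
ee_rot: [-0.001, 0.121, 0.993, 0.001]
force: [0.3, 0.0, -0.3]
grip_width: 0.767
18.1
```

View pics/side12.png

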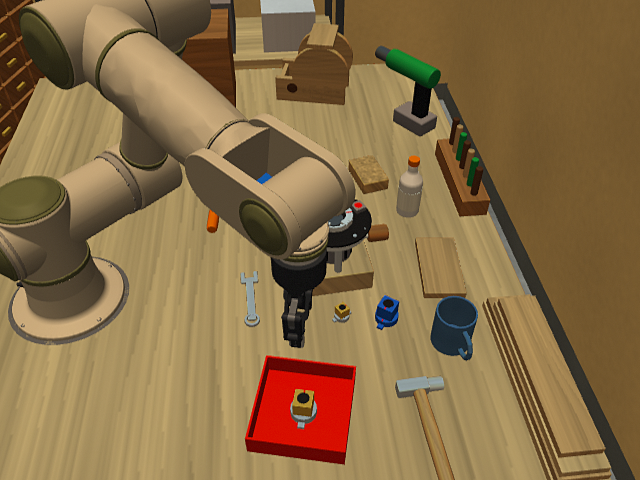

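View pics/diff.png

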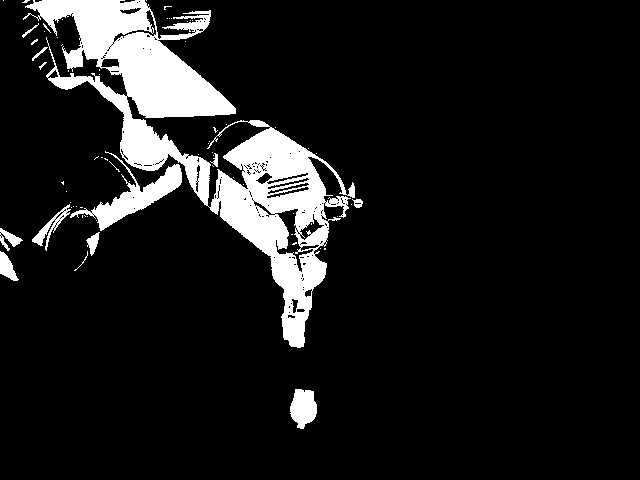

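The side view shows the bush upright in the red bin at about (303,405) and the button flush. The difference image shows changes only at the arm, bush and button.

```bash
python3 -c "
from rig import *
print(finish_job())"
```

```text
the job is handed in; nothing more can be done
None
```

The job is done and handed in at about 18 s: the bush stands upright, lugs down, near the centre of the red bin, and the gripper is clear of it. `finish_job()` reported no verdict.

- **Release button:** I pressed it until it stopped at about 15 N. Its top then measured about 10 mm above the sole, so it is fully in.
- **Bush:** I gripped the collar, turned it 91° anticlockwise and lifted it with no noticeable resistance. I lowered it until it touched the bin floor (at most about 10 N), eased off and let go.
- **Last checks:** The wrist and side pictures show the bush upright in the bin and the button still in. Compared with the start, the side camera shows changes only at the arm, the bush and the button. The arm hid part of that view, including the blue bin and screwdriver, which I did not check again from the top camera.
- **One disagreement:** The closed fingertips ended about 22–25 mm short of the reported TCP. My first press therefore stopped above the button without touching it. I corrected this using depth and force readings.

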